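# Set out the row of paints in the table rack

### The job

Move the four paint bottles from the plain stock rack to the table rack, so that the row there stands in the order of its colour plates: each bottle upright, fully down in the bay with the plate of its own colour. Set them down gently rather than dropping them, tip nothing over, and leave the white glue bottle and the filler jar in their bays.

Things in the scene. Friction and masses are not known exactly. Their poses are not given: they have to be found in the camera images.
- paint_red: Closed paint bottle, red body and cap, blank cream label low on the body; about 90 g, round, upright. Body diameter 38, straight from 0 to 80 above its base, shoulder narrowing to 88, cap diameter 25 to 108, flip-top to 110. Origin: centre of its underside, z up; yaw means nothing. Starts in one of the five bays of the plain stock rack.
- paint_yellow: Closed paint bottle, yellow body and cap, blank cream label low on the body; about 90 g, round, upright. Body diameter 38, straight from 0 to 80 above its base, shoulder narrowing to 88, cap diameter 25 to 108, flip-top to 110. Origin: centre of its underside, z up; yaw means nothing. Starts in one of the five bays of the plain stock rack.
- paint_green: Closed paint bottle, green body and cap, blank cream label low on the body; about 90 g, round, upright. Body diameter 38, straight from 0 to 80 above its base, shoulder narrowing to 88, cap diameter 25 to 108, flip-top to 110. Origin: centre of its underside, z up; yaw means nothing. Starts in one of the five bays of the plain stock rack.
- paint_blue: Closed paint bottle, blue body and cap, blank cream label low on the body; about 90 g, round, upright. Body diameter 38, straight from 0 to 80 above its base, shoulder narrowing to 88, cap diameter 25 to 108, flip-top to 110. Origin: centre of its underside, z up; yaw means nothing. Starts in one of the five bays of the plain stock rack.
- bay_red: Empty fixed square plywood bay of the table rack, red colour plate (22 x 50) on its front ledge, red card on its floor. Clear inside 56 x 56, walls 4 thick, wall tops 34 and floor top 4 above the origin. Origin: centre of its underside, 10 above the table; z up, y along the row, x away from the plate (plate centre at x -45, z 34). Bays stand in any order in the row.
- bay_yellow: Empty fixed square plywood bay of the table rack, yellow colour plate (22 x 50) on its front ledge, yellow card on its floor. Clear inside 56 x 56, walls 4 thick, wall tops 34 and floor top 4 above the origin. Origin: centre of its underside, 10 above the table; z up, y along the row, x away from the plate (plate centre at x -45, z 34). Bays stand in any order in the row.
- bay_green: Empty fixed square plywood bay of the table rack, green colour plate (22 x 50) on its front ledge, green card on its floor. Clear inside 56 x 56, walls 4 thick, wall tops 34 and floor top 4 above the origin. Origin: centre of its underside, 10 above the table; z up, y along the row, x away from the plate (plate centre at x -45, z 34). Bays stand in any order in the row.
- bay_blue: Empty fixed square plywood bay of the table rack, blue colour plate (22 x 50) on its front ledge, blue card on its floor. Clear inside 56 x 56, walls 4 thick, wall tops 34 and floor top 4 above the origin. Origin: centre of its underside, 10 above the table; z up, y along the row, x away from the plate (plate centre at x -45, z 34). Bays stand in any order in the row.
- glue: White glue bottle, orange nozzle, diameter 40, 108 tall; stands in any one of the stock rack's bays, in line with the paints, and stays there. Origin: centre of its underside. Stock rack: straight row of five plain bays 66 apart, clear inside 56 x 56, floor 14 and wall tops 44 above the table, end cheeks 56 high.
- filler_jar: Small clear jar, black lid, brown label, diameter 44, 68 tall, standing in the table rack's unmarked bay, where it stays. Origin: centre of its underside. Table rack: straight row of five bays 66 apart, four with colour plates and this one without, in any order; end cheeks 56 above the table.
Not all that is in view belongs to the job. Of the things that look like the paint_blue, the smaller one is meant.

How it is judged:
At the end, for the whole second after the job is handed in: Each paint bottle stands in the bay of its own colour: base within 15 mm (horizontally) of the bay's centre and 0 to 10 mm above the bay's origin (floor at 4), leaning under 0.12 rad; glue bottle and filler jar upright (0.15 rad), within 25 mm of where they began; all at rest (horizontal distance between paint_red and bay_red below 0.015 m and z of paint_red in the frame of bay_red between 0 and 0.01 m and angle between each of paint_red, paint_yellow, paint_green, paint_blue's own z axis and vertical below 0.12 rad and linear speed of each of paint_red, paint_yellow, paint_green, paint_blue, glue, filler_jar below 0.02 m/s and horizontal distance between paint_yellow and bay_yellow below 0.015 m and z of paint_yellow in the frame of bay_yellow between 0 and 0.01 m and horizontal distance between paint_green and bay_green below 0.015 m and z of paint_green in the frame of bay_green between 0 and 0.01 m and horizontal distance between paint_blue and bay_blue below 0.015 m and z of paint_blue in the frame of bay_blue between 0 and 0.01 m and distance of each of glue, filler_jar from where it was at the start of the episode below 0.025 m and angle between each of glue, filler_jar's own z axis and vertical below 0.15 rad); the robot touches nothing.
It fails at once if a paint bottle, the glue bottle or the filler jar is tipped over (leans more than about 45 degrees) (angle between any of paint_red, paint_yellow, paint_green, paint_blue, glue, filler_jar's own z axis and vertical above 0.8 rad).
It fails at once if a paint bottle is dropped into a bay: it moves faster than 0.6 m/s with its base below the wall tops of its bay ((horizontal distance between paint_red and bay_red below 0.03 m and z of paint_red in the frame of bay_red below 0.034 m and linear speed of paint_red above 0.6 m/s) or (horizontal distance between paint_yellow and bay_yellow below 0.03 m and z of paint_yellow in the frame of bay_yellow below 0.034 m and linear speed of paint_yellow above 0.6 m/s) or (horizontal distance between paint_green and bay_green below 0.03 m and z of paint_green in the frame of bay_green below 0.034 m and linear speed of paint_green above 0.6 m/s) or (horizontal distance between paint_blue and bay_blue below 0.03 m and z of paint_blue in the frame of bay_blue below 0.034 m and linear speed of paint_blue above 0.6 m/s)).
It fails at once if the glue bottle or the filler jar is taken out of its bay (its base more than 40 mm from where it stood) (distance of any of glue, filler_jar from where it was at the start of the episode above 0.04 m).
It also fails if it takes over 106 s, if anything falls off the work surface, if the arm or the gripper's body presses on something with over 40 N, if the wrist force passes 120 N, or if a joint passes its speed limit or range.

### The arm

A 7-joint arm with a two-finger parallel gripper is mounted at the origin on the work surface. World frame = base frame: x ahead of the robot, y to its left, z up, the work surface at z = 0. Lengths are in m, angles in rad, forces in N, time in s.
With the tool pointing down it reaches from about 0.4 to 0.85 m from the base axis. Payload 10.4 kg.
Tool frame: the origin (TCP) lies on the centre line of the jaws, within the pads' length; the fingertips stand 11 mm ahead of it and the grasp point (between the pads) lies 8 mm behind it; z points along the fingers, y is the line along which they close (so a half turn about z gives the same grasp; the last joint's range is limited). The gripper opens to 87 mm and grips with 3 to 60 N. Pads are 19 mm wide; open, the fingers measure 117 mm over their backs; the gripper's body (75 mm by 190 mm) begins 51 mm behind the grasp point.
Start: joints at [1.112, 0.332, -0.065, 1.46, 0.022, 1.35, -0.088], TCP at [0.264, -0.567, 0.234] pointing down, gripper open.
Joint ranges: [-2.6, 2.6], [-0.5, 2.12], [-1.47, 1.34], [0.16, 2.42], [-1.27, 4.41], [0.06, 2.06], [-2.6, 2.6]. Speed limits (rad/s): [2.22, 2.22, 2.79, 2.79, 3.14, 3.14, 3.14].

### API

Orientations are given as a unit quaternion [x, y, z, w].
In Python, from bench import r gives the robot as it stands.
- The arm moves only by the shell command python3 -m pendant 'ROWS' [OPENING] [FORCE]. ROWS is JSON, a list of rows, each a list of 4 numbers: the shift along the tool's x, y, z in m, then the turn about the tool's z in rad. A call has 1 to 8 rows; each row shifts and turns the commanded pose from where the row before left it, along the tool's axes as they then stand; what a row does not reach is not made up. A row lasts 1/12 s, in which the tool goes at most 41.7 mm and 7.16 degrees, less where a joint would pass 70% of its speed; a pose out of reach is approached as far as the arm can. A call with a gripper value outside its range is refused whole. OPENING is the opening, from 0 (shut) to 1 (fully open), set as the call begins (- or left out, the last holds). The fingers move at their own pace and stop on an object; FORCE is the grip in N (left out, the last holds). Time passes only in rows, so rows that do not move let the fingers close. It gives the time, the measured TCP pose, the force, the opening and the grip force at its end, in the units of the state.
- r.read_state(): the state, without advancing time (a new reading comes with each control period).
- r.camera(name): name is "scene" or "top"; returns a dict with "img" (400x640x3 uint8, red, green, blue), "camera_matrix" (3x3 intrinsics, pixels), "xyz" and "attitude" of the camera in the world. Camera axes: x right, y down, z forward; pixel columns grow to the right and rows downward; lengths in m; the calibration is good to about 2 mm. A picture is of the moment at which its call begins. There is no depth.
- r.close_job(): hands the job in; it is judged then, once.
Trained networks look in the newest picture that a camera, given by its name, has taken for a name from the list of things; names that differ only in an ending like _2 or _b are one class to them, and where a whole thing is asked for, a point or a joint stands for the part that bears it (a point fixed in the world has none). Each returns a list of dicts, best first, with "score" (0 to 1); they miss things now and then, are a little off and sometimes report something else, mostly with a low value. They report only what shows in the picture. A call takes as long as a camera call. They do not tell look-alikes from the thing itself.
- r.outline_of(thing, camera): "mask" (400x640 bool, what is visible of it) and "bbox" ([centre column, centre row, width, height] in pixels, round what is visible of it).
The state is a dict: "time": time; "joint_positions": joint angles; "joint_vel": joint speeds; "joint_torque": joint torques, N m; "ee_pos": TCP position; "eef_rot": TCP orientation; "ft_force": force on the tool from outside, world axes, zero at the start; "torque": the same for the moment, N m; "width": finger opening in m; "grip_force": force on a finger pad.
Only numpy, scipy, OpenCV 4.12 (cv2) and the standard library are available. Lean on these libraries where they do the work, as an engineer would, in place of code of your own. Each camera call takes 0.05 s, during which the arm holds its last target. There are 200 camera calls.

## Working session

There is one attempt and no reset: what is moved stays moved. The work goes in short steps, Python scripts to look and compute and a shell command to move; the robot and the scene stay as the last step left them, time stands still between calls to the robot, and variables do not carry over. Pictures are saved under pics/ and viewed, at most 14 in all, crops included, and the job is handed in when it is done.

```bash
mkdir -p pics; ls; python3 - <<'E'
from bench import r
import cv2
s=r.read_state();print({k:s[k] for k in("time","ee_pos","eef_rot","width")})
for c in("scene","top"):
    d=r.camera(c);cv2.imwrite(f"pics/{c}0.png",d["img"][:,:,::-1]);print(c,d["camera_matrix"],d["xyz"],d["attitude"])
    for n in["paint_red","paint_yellow","paint_green","paint_blue","bay_red","bay_yellow","bay_green","bay_blue","glue","filler_jar"]:
        print(n,[(round(o["score"],2),[round(float(v)) for v in o["bbox"]]) for o in r.outline_of(n,c)])
E
```

```text
pics
{'time': 0.0, 'ee_pos': array([ 0.26365239, -0.5662493 ,  0.23274499]), 'eef_rot': array([ 9.76355960e-01,  2.16167808e-01, -2.12850706e-04, -6.88138673e-04]), 'width': 0.08708258726644331}
scene [[425.27541914   0.         323.12701064]
 [  0.         425.27541914 198.04287345]
 [  0.           0.           1.        ]] [ 0.96104819 -0.49017748  0.80942106] [ 0.86528186  0.35651823 -0.13681456 -0.32475196]
paint_red [(0.72, [365, 165, 16, 33])]
paint_yellow [(0.84, [385, 155, 17, 36])]
paint_green [(0.96, [439, 126, 17, 34])]
paint_blue [(0.95, [423, 134, 19, 37]), (0.92, [391, 102, 20, 52])]
bay_red [(0.8, [204, 315, 50, 50])]
bay_yellow [(0.68, [286, 260, 47, 46])]
bay_green [(0.68, [306, 246, 43, 49])]
bay_blue [(0.56, [259, 279, 49, 50]), (0.37, [308, 245, 44, 45])]
glue [(0.94, [403, 146, 22, 34])]
filler_jar [(0.9, [233, 296, 28, 30])]
top [[363.76647137   0.         322.36833255]
 [  0.         363.76647137 200.71825321]
 [  0.           0.           1.        ]] [ 0.35777864 -0.01534603  1.08180859] [-0.70518883  0.70640949 -0.03340342  0.05077956]
paint_red [(0.72, [282, 197, 16, 18])]
paint_yellow [(0.5, [262, 196, 10, 20])]
paint_green [(0.49, [195, 183, 25, 20])]
paint_blue [(0.96, [195, 240, 34, 16]), (0.64, [216, 187, 21, 16])]
bay_red [(0.71, [464, 187, 22, 32])]
bay_yellow [(0.83, [393, 183, 22, 32])]
bay_green [(0.96, [372, 182, 22, 33]), (0.74, [284, 197, 12, 14])]
bay_blue [(0.87, [419, 186, 25, 32])]
glue [(0.76, [241, 192, 15, 18])]
filler_jar [(0.84, [443, 181, 17, 15]), (0.73, [241, 190, 16, 17])]
```

View pics/scene0.png

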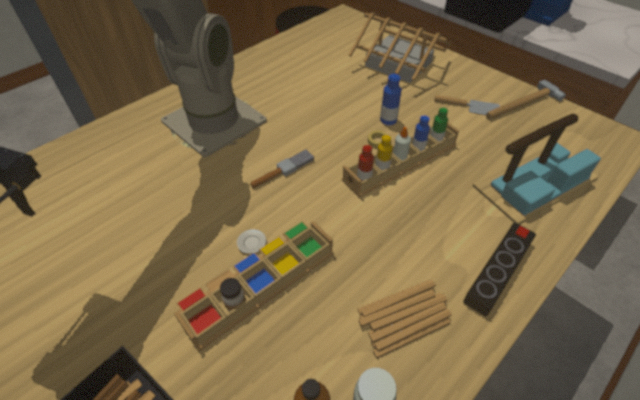

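View pics/top0.png

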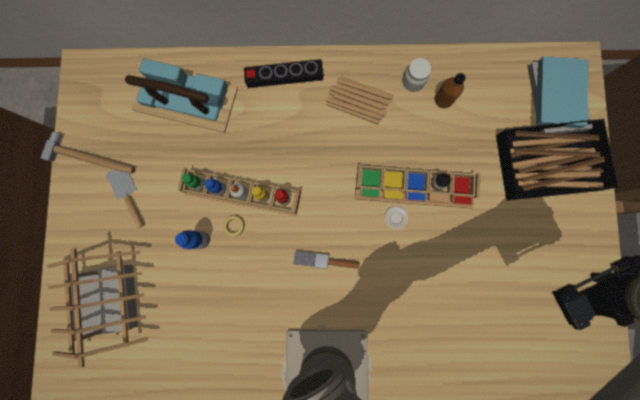

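The stock rack (top view, cols 180–300, left to right) holds green (192,180), blue (213,186), glue (238,190), yellow (259,193) and red (282,197). The table rack runs green (371,178), yellow (394,180), blue (417,182), jar (442,182), red (463,185).

Candidates for paint_blue are the one in the rack (scene 423,134 / top 213,186) and the larger bottle on the table (scene 391,102 / top 190,240). The smaller one in the rack fits the description. I'll confirm with a crop.

```bash
cat > h.py <<'E'
from bench import r
import numpy as np, cv2
from scipy.spatial.transform import Rotation as R
from scipy.optimize import least_squares
def proj(d,P):
    q=R.from_quat(d["attitude"]).inv().apply(np.atleast_2d(P)-d["xyz"]); p=q@np.asarray(d["camera_matrix"]).T
    return p[:,:2]/p[:,2:]
def back(d,uv,z):
    u=np.linalg.solve(d["camera_matrix"],[uv[0],uv[1],1]); v=R.from_quat(d["attitude"]).apply(u)
    return np.asarray(d["xyz"])+v*(z-d["xyz"][2])/v[2]
E
python3 - <<'E'
from h import *
D={c:r.camera(c) for c in("scene","top")}
s=cv2.resize(D["scene"]["img"][65:200,330:470],None,fx=4,fy=4,interpolation=cv2.INTER_CUBIC)
cv2.imwrite("pics/c1.png",s[:,:,::-1])
t=D["top"]["img"]
a=cv2.resize(t[160:260,170:310],None,fx=5,fy=5,interpolation=cv2.INTER_CUBIC);cv2.imwrite("pics/c2.png",a[:,:,::-1])
a=cv2.resize(t[155:215,345:485],None,fx=5,fy=5,interpolation=cv2.INTER_CUBIC);cv2.imwrite("pics/c3.png",a[:,:,::-1])
for n,u in dict(g=(439,109),b=(423,117),y=(385,138),r=(366,148)).items(): print(n,back(D["scene"],u,.122)[:2].round(3))
for n,u in dict(g=(192,180),b=(213,186),glue=(238,190),y=(259,193),r=(282,197)).items(): print(n,back(D["top"],u,.122)[:2].round(3))
for n,u in dict(g=(371,178),y=(394,180),b=(417,182),r=(463,185)).items(): print("bay",n,back(D["top"],u,.014)[:2].round(3))
E
```

```text
g [0.53  0.369]
b [0.52  0.312]
y [0.502 0.18 ]
r [0.493 0.12 ]
g [0.53 0.36]
b [0.514 0.303]
glue [0.502 0.235]
y [0.494 0.178]
r [0.483 0.116]
bay g [ 0.553 -0.134]
bay y [ 0.547 -0.201]
bay b [ 0.54  -0.269]
bay r [ 0.531 -0.403]
```

View pics/c1.png

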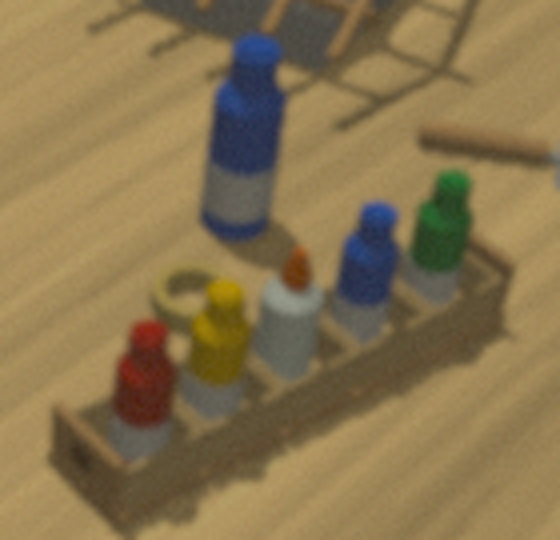

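View pics/c2.png

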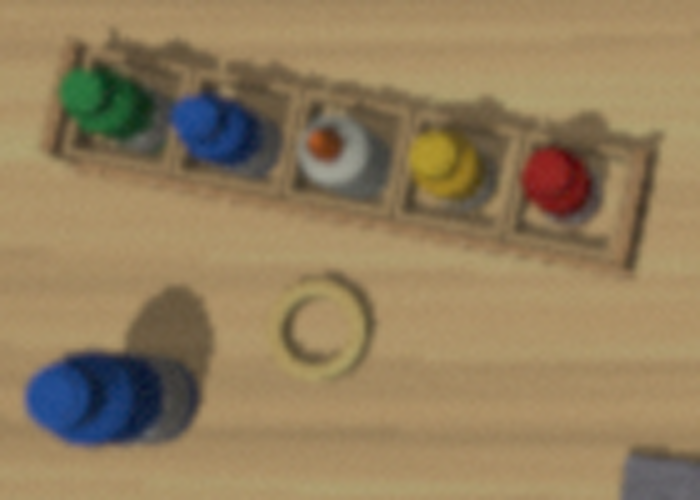

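View pics/c3.png

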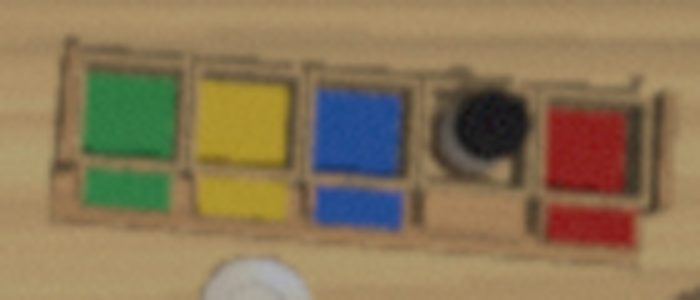

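```bash
python3 - <<'E'
from h import *
D={c:r.camera(c) for c in("scene","top")}
def tri(uvs,uvt,z=None):
    f=lambda p:np.r_[(proj(D["scene"],[*p[:2],z or p[2]])[0]-uvs),(proj(D["top"],[*p[:2],z or p[2]])[0]-uvt)]
    o=least_squares(f,[.5,0,.12]);return o.x.round(4),o.fun.round(1)
obs=dict(g=((443.4,110.6),(186.8,177.6)),b=((424.4,118.1),(210.3,183.4)),y=((386.4,137.6),(257.1,190.4)),r=((367.2,147.8),(280,194)))
for n,(a,b) in obs.items(): print(n,*tri(a,b,.123))
print("big",*tri((394.2,77),(181.5,239.5)))
# stock row fit
k=dict(g=2,b=1,y=-1,r=-2)
def f(p,cams=("scene","top")):
    e=[]
    for n,(a,b) in obs.items():
        P=[p[0]-np.sin(p[2])*.066*k[n],p[1]+np.cos(p[2])*.066*k[n],.123]
        if "scene" in cams:e.append(proj(D["scene"],P)[0]-a)
        if "top" in cams:e.append(proj(D["top"],P)[0]-b)
    return np.concatenate(e)
o=least_squares(f,[.5,.24,0]);print("stock",o.x,o.fun.round(1))
for n in k: print(n,(o.x[:2]+.066*k[n]*np.array([-np.sin(o.x[2]),np.cos(o.x[2])])).round(4))
pl=dict(g=((370.3,192.9),2),y=((393.5,194.7),1),b=((416.7,196.7),0),r=((462.9,200.1),-2))
# plates in scene by colour, near guess
img=cv2.cvtColor(D["scene"]["img"],cv2.COLOR_RGB2HSV)
def at(p,k,x,z):
    c,s=np.cos(p[2]),np.sin(p[2]);return [p[0]+c*x-s*.066*k,p[1]+s*x+c*.066*k,z]
def g(p): return np.concatenate([proj(D["top"],at(p,kk,-.045,.044))[0]-u for u,kk in pl.values()])
o=least_squares(g,[.54,-.27,0]);print("table",o.x,o.fun.round(1))
v=D["scene"]["img"].copy();v=cv2.resize(v[210:350,165:345],None,fx=4,fy=4,interpolation=cv2.INTER_CUBIC)
h=.028
for n,(u,kk) in pl.items():
    print(n,np.round(at(o.x,kk,0,0)[:2],4))
    for poly,z in (([(-.056,-.025),(-.034,-.025),(-.034,.025),(-.056,.025)],.044),([(-h,-h),(h,-h),(h,h),(-h,h)],.044)):
        P=[ [*(np.array(at(o.x,kk,x,0)[:2])+y*np.array([-np.sin(o.x[2]),np.cos(o.x[2])])),z] for x,y in poly]
        q=((proj(D["scene"],P)-[165,210]+.5)*4).astype(int);cv2.polylines(v,[q],True,(255,0,255),1)
cv2.imwrite("pics/c4.png",v[:,:,::-1])
E
```

```text
g [0.5389 0.3738 0.12  ] [-0.4 -1.2  0.3 -0.8]
b [0.5229 0.3105 0.12  ] [-0.7 -0.6 -0.2 -0.9]
y [0.5027 0.1832 0.12  ] [-0.4 -0.5 -0.1 -0.6]
r [0.4932 0.1218 0.12  ] [-0.6 -0.5 -0.2 -0.8]
big [0.3711 0.3735 0.1442] [-0.6  0.1 -0.4 -0.4]
stock [ 0.51443126  0.24756949 -0.16985763] [-0.2 -2.2 -1.2 -0.   0.6 -0.5 -0.9 -1.9 -0.4 -0.3  0.2 -0.9 -2.2  0.1
  1.5 -0.4]
g [0.5367 0.3777]
b [0.5256 0.3126]
y [0.5033 0.1825]
r [0.4921 0.1175]
table [ 0.53805506 -0.26289911 -0.08254214] [ 0.   0.  -0.1  0.  -0.2 -0.2  0.2  0.1]
g [ 0.5489 -0.1313]
y [ 0.5435 -0.1971]
b [ 0.5381 -0.2629]
r [ 0.5272 -0.3944]
```

View pics/c4.png

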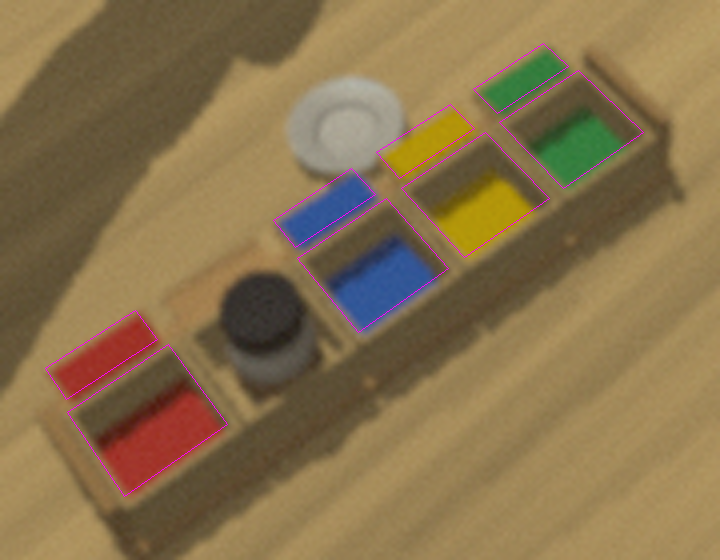

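paint_blue is the smaller bottle, in the rack's second bay (crop c1 at 378,250 / scene 424,125); the tall one at c1 (245,140) isn't part of the job. The overlay in c4 puts the bays within about 2 mm. First I'll turn the jaws so they close along world x. After that, rows are [dy, dx, -dz].

```bash
python3 -m pendant '[[0,0,0,-0.12],[0,0,0,-0.12],[0,0,0,-0.12],[0,0,0,-0.12],[0,0,0,-0.12],[0,0,0,-0.12],[0,0,0,-0.12],[0,0,0,-0.12]]' 1 15
python3 -m pendant '[[0,0,0,-0.12],[0,0,0,-0.055],[0,0,0,0]]'
```

```text
time: 1.97
ee_pos: [0.2639, -0.5666, 0.2336]
eef_rot: [0.764, 0.645, -0.0, 0.0]
ft_force: [-0.9, -0.3, 0.4]
width: 0.0872
grip_force: 0.0
time: 2.22
ee_pos: [0.2638, -0.5666, 0.2336]
eef_rot: [0.706, 0.708, 0.0, 0.0]
ft_force: [-0.3, -0.1, -0.3]
width: 0.0869
grip_force: 0.0
```

```bash
python3 -m pendant '[[0.03,0.02,0,0],[0.03,0.02,0,0],[0.03,0.02,0,0],[0.03,0.02,0,0],[0.035,0.015,0,0],[0.035,0.015,0,0],[0.035,0.015,0,0],[0.035,0.015,0,0]]'
python3 -m pendant '[[0.035,0.015,0,0],[0.035,0.015,0,0],[0.035,0.015,0,0],[0.035,0.014,0,0],[0.035,0,0,0],[0.035,0,0,0],[0.035,0,0,0],[0.035,0,0,0]]'
python3 -m pendant '[[0.035,0,0,0],[0.035,0,0,0],[0.035,0,0,0],[0.034,0,0,0],[0.01,0,0,0],[0,0,0,0],[0,0,0,0]]'
```

```text
time: 2.88
ee_pos: [0.4043, -0.3049, 0.2338]
eef_rot: [0.708, 0.706, -0.0, 0.0]
ft_force: [0.7, -0.3, -0.2]
width: 0.0872
grip_force: 0.0
time: 3.55
ee_pos: [0.4626, -0.0249, 0.2337]
eef_rot: [0.708, 0.706, 0.0, 0.0]
ft_force: [0.1, -0.1, 0.6]
width: 0.0872
grip_force: 0.0
time: 4.13
ee_pos: [0.4628, 0.1225, 0.2336]
eef_rot: [0.707, 0.707, -0.0, 0.0]
ft_force: [1.1, -0.7, 0.1]
width: 0.0871
grip_force: 0.0
```

```bash
python3 -m pendant '[[0,0.015,0,0],[0,0.015,0.01,0],[0,0,0.03,0],[0,0,0.03,0],[0,0,0.03,0],[0,0,0.03,0],[0,0,0.02,0],[0,0,0.012,0]]'
python3 -m pendant '[[0,0,0,0],[0,0,0,0]]'
python3 -c "
from h import *
d=r.camera('scene');cv2.imwrite('pics/g1.png',cv2.resize(d['img'][60:210,320:480],None,fx=4,fy=4,interpolation=2)[:,:,::-1])"
```

```text
time: 4.8
ee_pos: [0.4918, 0.12, 0.0689]
eef_rot: [0.708, 0.706, -0.002, -0.001]
ft_force: [-0.8, -1.1, -0.0]
width: 0.0872
grip_force: 0.0
time: 4.97
ee_pos: [0.4932, 0.1216, 0.0719]
eef_rot: [0.708, 0.707, -0.0, -0.0]
ft_force: [-0.1, 0.3, 0.9]
width: 0.0871
grip_force: 0.0
```

View pics/g1.png

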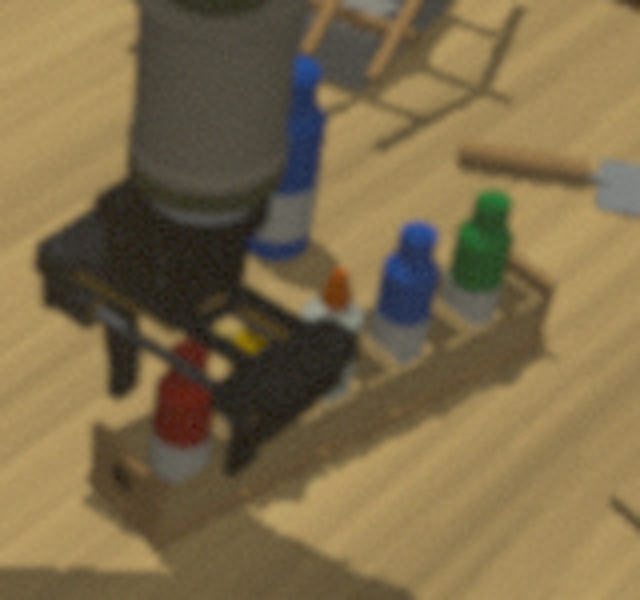

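The open fingers straddle the red bottle (crop 180,420), one on each side and clear of the rack. I'll close and lift.

```bash
python3 -m pendant '[[0,0,0,0],[0,0,0,0],[0,0,0,0],[0,0,0,0],[0,0,0,0],[0,0,0,0],[0,0,0,0],[0,0,0,0]]' 0 15
python3 -m pendant '[[0,0,-0.01,0],[0,0,-0.02,0],[0,0,-0.03,0],[0,0,-0.03,0],[0,0,-0.03,0],[0,0,-0.02,0],[0,0,0,0],[0,0,0,0]]'
```

```text
time: 5.68
ee_pos: [0.4928, 0.1224, 0.0715]
eef_rot: [0.707, 0.707, -0.0, 0.0]
ft_force: [0.8, -0.4, -0.1]
width: 0.0415
grip_force: 0.0
time: 6.35
ee_pos: [0.4933, 0.1226, 0.2128]
eef_rot: [0.707, 0.707, 0.001, 0.001]
ft_force: [0.1, 0.3, -2.4]
width: 0.0371
grip_force: 15.0
```

```bash
python3 -m pendant '[[-0.015,0,0,0],[-0.03,0.005,0,0],[-0.035,0.005,0,0],[-0.035,0.005,0,0],[-0.035,0.005,0,0],[-0.035,0.005,0,0],[-0.035,0.005,0,0],[-0.035,0.004,0,0]]' 0 20
python3 -m pendant '[[-0.035,0,0,0],[-0.035,0,0,0],[-0.035,0,0,0],[-0.035,0,0,0],[-0.035,0,0,0],[-0.035,0,0,0],[-0.03,0,0,0],[-0.015,0,0,0]]'
python3 -m pendant '[[-0.005,0,0,0],[0,0,0,0],[0,0,0,0]]'
```

```text
time: 7.02
ee_pos: [0.5261, -0.1342, 0.2102]
eef_rot: [0.707, 0.707, -0.001, -0.001]
ft_force: [1.1, 0.1, -1.3]
width: 0.0374
grip_force: 20.0
time: 7.68
ee_pos: [0.5246, -0.392, 0.2092]
eef_rot: [0.709, 0.706, -0.001, -0.001]
ft_force: [-0.0, -0.7, -1.5]
width: 0.0372
grip_force: 20.0
time: 7.93
ee_pos: [0.5272, -0.3908, 0.2107]
eef_rot: [0.707, 0.708, 0.0, -0.001]
ft_force: [1.4, 1.0, -1.2]
width: 0.0373
grip_force: 20.0
```

```bash
python3 -m pendant '[[-0.004,0,0.015,0],[0,0,0.03,0],[0,0,0.03,0],[0,0,0.025,0],[0,0,0.015,0],[0,0,0.01,0],[0,0,0,0],[0,0,0,0]]'
python3 -c "
from h import *
d=r.camera('scene');cv2.imwrite('pics/p1.png',cv2.resize(d['img'][210:350,165:345],None,fx=4,fy=4,interpolation=2)[:,:,::-1])"
```

```text
time: 8.6
ee_pos: [0.5274, -0.3956, 0.0872]
eef_rot: [0.707, 0.708, 0.0, 0.0]
ft_force: [-0.1, 0.3, -1.4]
width: 0.037
grip_force: 20.0
```

View pics/p1.png

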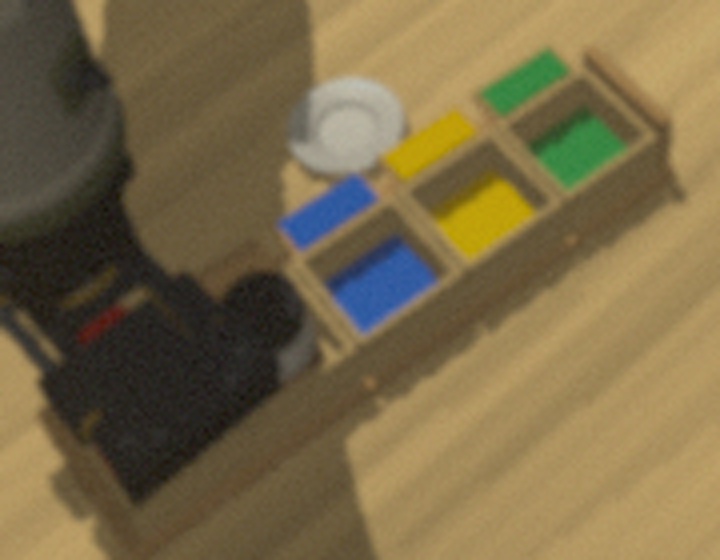

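The gripper hides the red bottle over its bay, the jar at (265,315) is undisturbed, and the force reading is only the bottle's weight. I'll lower it in small steps.

```bash
python3 -m pendant '[[0,0,0.003,0],[0,0,0.003,0],[0,0,0.002,0],[0,0,0,0],[0,0,0,0]]' | grep -E "pos|force"
python3 -m pendant '[[0,0,0.002,0],[0,0,0.002,0],[0,0,0,0],[0,0,0,0]]'| grep -E "pos|force"
```

```text
ee_pos: [0.5269, -0.3966, 0.0786]
ft_force: [0.6, 1.1, -1.4]
grip_force: 20.0
ee_pos: [0.5275, -0.3968, 0.0756]
ft_force: [-0.6, 0.9, 6.1]
grip_force: 20.0
```

```bash
python3 -m pendant '[[0,0,0,0],[0,0,0,0],[0,0,0,0],[0,0,0,0],[0,0,0,0],[0,0,0,0],[0,0,0,0],[0,0,0,0]]' 1
python3 -m pendant '[[0,0,-0.01,0],[0,0,-0.03,0],[0,0,-0.035,0],[0,0,-0.035,0],[0,0,-0.03,0],[0,0,0,0]]'
python3 - <<'E'
from h import *
s=r.read_state();print(s["ee_pos"].round(4))
d=r.camera("top");cv2.imwrite("pics/p2.png",cv2.resize(d["img"][155:215,345:485],None,fx=5,fy=5,interpolation=2)[:,:,::-1])
d=r.camera("scene");v=cv2.resize(d['img'][210:350,165:345],None,fx=4,fy=4,interpolation=2);cv2.imwrite('pics/p2s.png',v[:,:,::-1])
E
```

```text
time: 10.07
ee_pos: [0.5269, -0.3966, 0.0745]
eef_rot: [0.707, 0.707, -0.0, -0.0]
ft_force: [-0.3, 0.4, -0.1]
width: 0.082
grip_force: 0.0
time: 10.57
ee_pos: [0.5293, -0.3977, 0.2229]
eef_rot: [0.707, 0.707, 0.001, 0.005]
ft_force: [0.7, 0.9, 0.9]
width: 0.087
grip_force: 0.0
[ 0.5293 -0.3977  0.2229]
```

View pics/p2s.png

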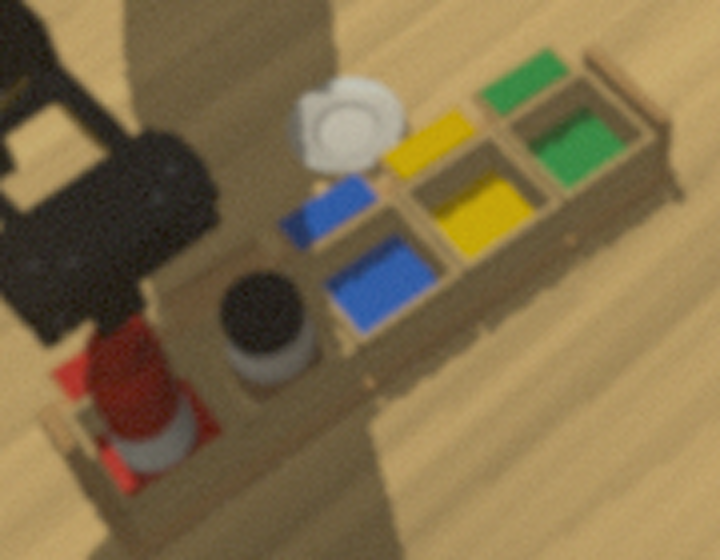

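Red stands upright inside its bay (150,400 in the crop). Next is yellow.

```bash
python3 -m pendant '[[0.02,0,0,0],[0.035,-0.005,0,0],[0.035,-0.005,0,0],[0.035,-0.005,0,0],[0.035,-0.005,0,0],[0.035,-0.005,0,0],[0.035,0,0,0],[0.035,0,0,0]]' 1|grep pos
python3 -m pendant '[[0.035,0,0,0],[0.035,0,0,0],[0.035,0,0,0],[0.035,0,0,0],[0.035,0,0,0],[0.035,0,0,0],[0.035,0,0,0],[0.035,0,0,0]]'|grep pos
python3 -m pendant '[[0.02,0,0,0],[0.015,0,0,0],[0,0,0,0],[0,0,0,0],[0,0,0,0]]'
```

```text
ee_pos: [0.5006, -0.1301, 0.2135]
ee_pos: [0.5009, 0.1497, 0.2136]
time: 12.42
ee_pos: [0.5017, 0.1822, 0.2138]
eef_rot: [0.707, 0.707, -0.001, -0.0]
ft_force: [-0.2, -0.7, -0.3]
width: 0.0869
grip_force: 0.0
```

```bash
python3 -m pendant '[[0.001,0.001,0.015,0],[0,0,0.03,0],[0,0,0.03,0],[0,0,0.03,0],[0,0,0.02,0],[0,0,0.012,0],[0,0,0.005,0],[0,0,0,0]]'|grep -E "pos|ft"
python3 -m pendant '[[0,0,0,0],[0,0,0,0],[0,0,0,0],[0,0,0,0],[0,0,0,0],[0,0,0,0],[0,0,0,0],[0,0,0,0]]' 0 20|grep -E "pos|ft|wid"
python3 -m pendant '[[0,0,0,0],[0,0,0,0],[0,0,0,0]]'|grep -E "pos|force|wid"
```

```text
ee_pos: [0.5027, 0.1835, 0.072]
ft_force: [-0.6, -0.2, 0.6]
ee_pos: [0.5029, 0.1844, 0.0726]
ft_force: [0.5, -0.5, -0.6]
width: 0.0415
ee_pos: [0.5028, 0.1844, 0.0725]
ft_force: [-0.4, 0.2, -0.2]
width: 0.0374
grip_force: 19.9
```

```bash
python3 -m pendant '[[0,0,-0.01,0],[0,0,-0.02,0],[0,0,-0.03,0],[0,0,-0.03,0],[0,0,-0.03,0],[0,0,-0.02,0],[0,0,0,0],[0,0,0,0]]'
```

```text
time: 14.67
ee_pos: [0.5033, 0.1846, 0.2138]
eef_rot: [0.707, 0.707, 0.001, 0.001]
ft_force: [0.1, -0.5, -2.0]
width: 0.0373
grip_force: 19.9
```

```bash
python3 -m pendant '[[-0.015,0.005,0,0],[-0.03,0.005,0,0],[-0.035,0.005,0,0],[-0.035,0.005,0,0],[-0.035,0.005,0,0],[-0.035,0.005,0,0],[-0.035,0.005,0,0],[-0.035,0.005,0,0]]'|grep pos
python3 -m pendant '[[-0.035,0,0,0],[-0.035,0,0,0],[-0.03,0,0,0],[-0.02,0,0,0],[-0.007,0,0,0],[0,0,0,0],[0,0,0,0],[0,0,0,0]]'
```

```text
ee_pos: [0.542, -0.0724, 0.2114]
time: 16.0
ee_pos: [0.543, -0.1953, 0.2123]
eef_rot: [0.706, 0.708, 0.0, -0.0]
ft_force: [0.5, 0.4, -0.9]
width: 0.0371
grip_force: 19.9
```

```bash
python3 -m pendant '[[-0.002,0.001,0.015,0],[0,0,0.03,0],[0,0,0.03,0],[0,0,0.03,0],[0,0,0.015,0],[0,0,0.01,0],[0,0,0,0],[0,0,0,0]]'|grep -E "pos|ft"
python3 -m pendant '[[0,0,0.002,0],[0,0,0.002,0],[0,0,0.002,0],[0,0,0,0],[0,0,0,0]]' | grep -E "pos|ft"
python3 -m pendant '[[0,0,0.002,0],[0,0,0,0],[0,0,0,0]]'| grep -E "pos|ft"
```

```text
ee_pos: [0.5444, -0.1987, 0.0832]
ft_force: [0.7, -0.3, -0.4]
ee_pos: [0.5439, -0.1997, 0.0768]
ft_force: [-0.1, -0.3, -1.0]
ee_pos: [0.5438, -0.1996, 0.0745]
ft_force: [-0.3, -0.2, -0.7]
```

```bash
python3 -m pendant '[[0,0,0.002,0],[0,0,0,0],[0,0,0,0]]'| grep -E "pos|ft"
python3 -m pendant '[[0,0,0.001,0],[0,0,0,0],[0,0,0,0]]'| grep -E "pos|ft"
```

```text
ee_pos: [0.5439, -0.1996, 0.0726]
ft_force: [0.3, -0.2, -0.3]
ee_pos: [0.544, -0.1997, 0.0724]
ft_force: [-3.6, 0.4, 8.2]
```

```bash
python3 -m pendant '[[0,0,0,0],[0,0,0,0],[0,0,0,0],[0,0,0,0],[0,0,0,0],[0,0,0,0],[0,0,0,0],[0,0,0,0]]' 1|grep wid
python3 -m pendant '[[0,0,-0.01,0],[0,0,-0.03,0],[0,0,-0.035,0],[0,0,-0.035,0],[0,0,-0.03,0],[0,0,0,0],[0,0,0,0]]'|grep pos
python3 -m pendant '[[0.02,0,0,0],[0.035,-0.005,0,0],[0.035,-0.005,0,0],[0.035,-0.005,0,0],[0.035,-0.005,0,0],[0.035,0,0,0],[0.035,0,0,0],[0.035,0,0,0]]'|grep pos
python3 -m pendant '[[0.035,0,0,0],[0.035,0,0,0],[0.035,0,0,0],[0.035,0,0,0],[0.035,0,0,0],[0.035,0,0,0],[0.02,0,0,0],[0.01,0,0,0]]'|grep pos
python3 -m pendant '[[0,0,0,0],[0,0,0,0],[0,0,0,0]]'
```

```text
width: 0.0817
ee_pos: [0.5449, -0.1997, 0.2141]
ee_pos: [0.5229, 0.0668, 0.2108]
ee_pos: [0.522, 0.3088, 0.2104]
time: 20.67
ee_pos: [0.5245, 0.3034, 0.2111]
eef_rot: [0.708, 0.706, -0.001, 0.0]
ft_force: [1.0, -0.1, 0.7]
width: 0.0872
grip_force: 0.0
```

```bash
python3 -m pendant '[[0.006,-0.001,0.015,0],[0,0,0.03,0],[0,0,0.03,0],[0,0,0.03,0],[0,0,0.02,0],[0,0,0.01,0],[0,0,0.004,0],[0,0,0,0]]'|grep -E "pos|ft"
python3 -m pendant '[[0,0,0,0],[0,0,0,0],[0,0,0,0],[0,0,0,0],[0,0,0,0],[0,0,0,0],[0,0,0,0],[0,0,0,0]]' 0 20|grep -E "pos|ft|wid"
python3 -m pendant '[[0,0,0,0],[0,0,0,0],[0,0,0,0]]'|grep -E "pos|force|wid"
```

```text
ee_pos: [0.5229, 0.3108, 0.0721]
ft_force: [-0.5, -0.6, 0.3]
ee_pos: [0.5229, 0.3114, 0.0726]
ft_force: [1.2, 0.1, 0.0]
width: 0.0414
ee_pos: [0.5228, 0.3114, 0.0725]
ft_force: [0.5, -1.3, 1.2]
width: 0.0376
grip_force: 20.0
```

```bash
python3 -m pendant '[[0,0,-0.01,0],[0,0,-0.02,0],[0,0,-0.03,0],[0,0,-0.03,0],[0,0,-0.03,0],[0,0,-0.02,0],[0,0,0,0],[0,0,0,0]]'
```

```text
time: 22.92
ee_pos: [0.5232, 0.3117, 0.2139]
eef_rot: [0.707, 0.707, 0.001, 0.0]
ft_force: [0.2, 0.7, -2.0]
width: 0.0375
grip_force: 20.0
```

```bash
python3 -m pendant '[[-0.015,0.005,0,0],[-0.03,0.005,0,0],[-0.035,0.005,0,0],[-0.035,0,0,0],[-0.035,0,0,0],[-0.035,0,0,0],[-0.035,0,0,0],[-0.035,0,0,0]]'|grep pos
python3 -m pendant '[[-0.035,0,0,0],[-0.035,0,0,0],[-0.035,0,0,0],[-0.035,0,0,0],[-0.035,0,0,0],[-0.035,0,0,0],[-0.035,0,0,0],[-0.035,0,0,0]]'|grep pos
python3 -m pendant '[[-0.025,0,0,0],[-0.015,0,0,0],[0,0,0,0],[0,0,0,0],[0,0,0,0]]'
```

```text
ee_pos: [0.5368, 0.0544, 0.2114]
ee_pos: [0.5368, -0.2252, 0.2113]
time: 24.67
ee_pos: [0.5381, -0.2615, 0.2122]
eef_rot: [0.706, 0.708, 0.0, -0.001]
ft_force: [0.0, -0.3, -0.1]
width: 0.0372
grip_force: 20.0
```

```bash
python3 -m pendant '[[0,0,0.015,0],[0,0,0.03,0],[0,0,0.03,0],[0,0,0.03,0],[0,0,0.015,0],[0,0,0.01,0],[0,0,0,0],[0,0,0,0]]'|grep -E "pos|ft"
python3 -m pendant '[[0,0,0.002,0],[0,0,0.002,0],[0,0,0.002,0],[0,0,0.002,0],[0,0,0,0],[0,0,0,0]]' | grep -E "pos|ft"
python3 -m pendant '[[0,0,0.002,0],[0,0,0,0],[0,0,0,0]]'| grep -E "pos|ft"
python3 -m pendant '[[0,0,0.001,0],[0,0,0,0],[0,0,0,0]]'| grep -E "pos|ft"
```

```text
ee_pos: [0.5384, -0.2626, 0.0833]
ft_force: [0.2, -0.5, -0.4]
ee_pos: [0.5378, -0.2636, 0.0746]
ft_force: [0.3, -0.6, -1.2]
ee_pos: [0.5379, -0.2636, 0.0725]
ft_force: [-0.5, 0.1, 0.0]
ee_pos: [0.538, -0.2637, 0.0725]
ft_force: [-3.4, 1.3, 8.1]
```

```bash
python3 -m pendant '[[0,0,0,0],[0,0,0,0],[0,0,0,0],[0,0,0,0],[0,0,0,0],[0,0,0,0],[0,0,0,0],[0,0,0,0]]' 1|grep wid
python3 -m pendant '[[0,0,-0.01,0],[0,0,-0.03,0],[0,0,-0.035,0],[0,0,-0.035,0],[0,0,-0.03,0],[0,0,0,0],[0,0,0,0]]'|grep pos
python3 -m pendant '[[0.02,0,0,0],[0.035,0,0,0],[0.035,0,0,0],[0.035,0,0,0],[0.035,0,0,0],[0.035,0,0,0],[0.035,0,0,0],[0.035,0,0,0]]'|grep pos
python3 -m pendant '[[0.035,0,0,0],[0.035,0,0,0],[0.035,0,0,0],[0.035,0,0,0],[0.035,0,0,0],[0.035,0,0,0],[0.035,0,0,0],[0.035,0,0,0]]'|grep pos
python3 -m pendant '[[0.035,0,0,0],[0.035,0,0,0],[0.02,0,0,0],[0.003,0,0,0],[0,0,0,0],[0,0,0,0],[0,0,0,0]]'
```

```text
width: 0.0819
ee_pos: [0.5388, -0.2638, 0.2142]
ee_pos: [0.5369, 0.0029, 0.2107]
ee_pos: [0.5372, 0.2826, 0.2104]
time: 29.5
ee_pos: [0.5385, 0.3726, 0.2111]
eef_rot: [0.708, 0.706, -0.0, 0.0]
ft_force: [0.7, -1.2, 1.4]
width: 0.0871
grip_force: 0.0
```

```bash
python3 -m pendant '[[0.001,0,0.015,0],[0,0,0.03,0],[0,0,0.03,0],[0,0,0.03,0],[0,0,0.02,0],[0,0,0.01,0],[0,0,0.004,0],[0,0,0,0]]'|grep -E "pos|ft"
python3 -m pendant '[[0,0,0,0],[0,0,0,0],[0,0,0,0],[0,0,0,0],[0,0,0,0],[0,0,0,0],[0,0,0,0],[0,0,0,0]]' 0 20|grep -E "pos|ft|wid"
python3 -m pendant '[[0,0,0,0],[0,0,0,0],[0,0,0,0]]'|grep -E "pos|force|wid"
```

```text
ee_pos: [0.5383, 0.3745, 0.0725]
ft_force: [-0.2, -0.1, 0.9]
ee_pos: [0.5379, 0.3754, 0.0725]
ft_force: [0.2, 0.9, -0.3]
width: 0.0415
ee_pos: [0.5378, 0.3754, 0.0725]
ft_force: [-0.4, 0.3, -0.5]
width: 0.0378
grip_force: 20.0
```

```bash
python3 -m pendant '[[0,0,-0.01,0],[0,0,-0.02,0],[0,0,-0.03,0],[0,0,-0.03,0],[0,0,-0.03,0],[0,0,-0.02,0],[0,0,0,0],[0,0,0,0]]'
```

```text
time: 31.75
ee_pos: [0.5381, 0.3759, 0.2141]
eef_rot: [0.707, 0.707, 0.001, 0.0]
ft_force: [0.7, 0.3, -0.8]
width: 0.0374
grip_force: 20.0
```

```bash
python3 -m pendant '[[-0.015,0.005,0,0],[-0.03,0.006,0,0],[-0.035,0,0,0],[-0.035,0,0,0],[-0.035,0,0,0],[-0.035,0,0,0],[-0.035,0,0,0],[-0.035,0,0,0]]'|grep pos
python3 -m pendant '[[-0.035,0,0,0],[-0.035,0,0,0],[-0.035,0,0,0],[-0.035,0,0,0],[-0.035,0,0,0],[-0.035,0,0,0],[-0.03,0,0,0],[-0.011,0,0,0]]'|grep pos
python3 -m pendant '[[0,0,0,0],[0,0,0,0],[0,0,0,0]]'
```

```text
ee_pos: [0.5479, 0.1183, 0.2113]
ee_pos: [0.5474, -0.1364, 0.2109]
time: 33.33
ee_pos: [0.5487, -0.1288, 0.2121]
eef_rot: [0.706, 0.708, 0.0, -0.001]
ft_force: [0.7, -0.2, -0.7]
width: 0.0373
grip_force: 20.0
```

```bash
python3 -m pendant '[[-0.001,0,0.015,0],[0,0,0.03,0],[0,0,0.03,0],[0,0,0.03,0],[0,0,0.015,0],[0,0,0.01,0],[0,0,0,0],[0,0,0,0]]'|grep -E "pos|ft"
python3 -m pendant '[[0,0,0.002,0],[0,0,0.002,0],[0,0,0.002,0],[0,0,0.002,0],[0,0,0,0],[0,0,0,0]]' | grep -E "pos|ft"
python3 -m pendant '[[0,0,0.002,0],[0,0,0,0],[0,0,0,0]]'| grep -E "pos|ft"
python3 -m pendant '[[0,0,0.001,0],[0,0,0,0],[0,0,0,0]]'| grep -E "pos|ft"
```

```text
ee_pos: [0.5493, -0.1306, 0.0831]
ft_force: [0.4, 0.3, -0.1]
ee_pos: [0.5489, -0.1317, 0.0746]
ft_force: [-0.2, 0.6, -0.1]
ee_pos: [0.5488, -0.1316, 0.0725]
ft_force: [0.0, -0.1, -0.7]
ee_pos: [0.549, -0.1316, 0.0724]
ft_force: [-3.9, -0.1, 8.7]
```

Down on the floor. I'll release, lift, move clear and check.

```bash
python3 -m pendant '[[0,0,0,0],[0,0,0,0],[0,0,0,0],[0,0,0,0],[0,0,0,0],[0,0,0,0],[0,0,0,0],[0,0,0,0]]' 1|grep wid
python3 -m pendant '[[0,0,-0.01,0],[0,0,-0.03,0],[0,0,-0.035,0],[0,0,-0.035,0],[0,0,-0.03,0],[0,0,-0.02,0],[0,0,0,0]]'|grep pos
python3 -m pendant '[[0.02,0,0,0],[0.035,0,0,0],[0.035,0,0,0],[0.035,0,0,0],[0.035,0,0,0],[0.035,0,0,0],[0.02,0,0,0],[0,0,0,0]]'|grep -E "pos|time"
python3 - <<'E'
from h import *
t=r.camera("top")["img"];D=r.camera("scene");s=D["img"]
a=cv2.resize(t[150:220,170:490],(800,175),interpolation=2);b=cv2.resize(s[90:340,170:470],(480,400),interpolation=2)
o=np.zeros((575,800,3),np.uint8);o[:175]=a;o[175:,:480]=b;cv2.imwrite("pics/fin.png",o[:,:,::-1])
T=r.camera("top")
for n in["paint_red","paint_yellow","paint_green","paint_blue","glue","filler_jar"]:
    print(n,[[(round(x["score"],2),[round(float(v)) for v in x["bbox"]]) for x in r.outline_of(n,c)] for c in("scene","top")])
B=dict(g=(.5489,-.1313),y=(.5435,-.1971),b=(.5381,-.2629),r=(.5272,-.3944))
for n,p in B.items(): print(n,"cap expected",proj(D,[*p,.123])[0].round(1),proj(T,[*p,.123])[0].round(1))
E
```

```text
width: 0.0821
ee_pos: [0.5509, -0.1314, 0.2371]
time: 36.92
ee_pos: [0.5477, 0.0894, 0.2321]
paint_red [[(0.69, [200, 311, 26, 41])], [(0.69, [468, 184, 24, 19])]]
paint_yellow [[(0.83, [281, 254, 22, 40])], [(0.68, [370, 181, 24, 33]), (0.64, [397, 182, 14, 18])]]
paint_green [[(0.7, [308, 236, 21, 42])], [(0.68, [372, 175, 18, 17])]]
paint_blue [[(0.66, [261, 269, 24, 43]), (0.5, [388, 115, 13, 22])], [(0.87, [193, 240, 32, 18]), (0.51, [418, 180, 19, 15]), (0.34, [374, 177, 13, 20])]]
glue [[(0.65, [404, 149, 20, 23]), (0.59, [284, 254, 22, 39])], [(0.66, [240, 193, 17, 17])]]
filler_jar [[(0.85, [231, 295, 25, 32])], [(0.8, [439, 183, 20, 20])]]
g cap expected [306.1 219. ] [374.6 172.2]
y cap expected [280.3 235.9] [399.4 174. ]
b cap expected [252.8 254. ] [424.3 175.9]
r cap expected [191.6 294. ] [474.5 179.7]
```

View pics/fin.png

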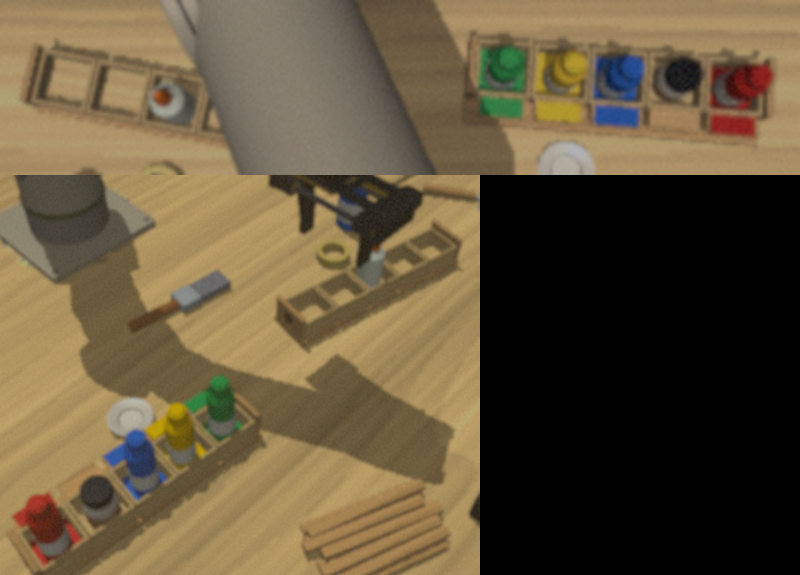

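All four bottles look upright in the bays of their own colours, with glue (crop 373,268) and jar (crop 98,497) in place. I set red down with a slightly different grip height, so I'll overlay the expected silhouettes once to check it.

```bash
python3 - <<'E'
from h import *
D=r.camera("scene");T=r.camera("top")
B=dict(g=(.5489,-.1313),y=(.5435,-.1971),b=(.5381,-.2629),r=(.5272,-.3944))
a=np.linspace(0,2*np.pi,40)
def draw(d,x0,y0,w,h,f):
    v=cv2.resize(d["img"][y0:y0+h,x0:x0+w],None,fx=f,fy=f,interpolation=2)
    for p in B.values():
        P=np.concatenate([np.c_[p[0]+rr*np.cos(a),p[1]+rr*np.sin(a),0*a+.014+z] for rr,z in((.019,0),(.019,.08),(.0125,.088),(.0125,.108))])
        q=(proj(d,P)-[x0,y0]+.5)*f
        for i in (0,40,120): cv2.polylines(v,[q[i:i+40].astype(int)],True,(255,0,255),1)
    return v
s=draw(D,170,205,170,130,4.4);t=draw(T,350,160,140,50,4.4)
o=np.zeros((s.shape[0],s.shape[1],3),np.uint8);o[:]=s
cv2.imwrite("pics/ov.png",o[:,:,::-1]);cv2.imwrite("pics/ovt.png",t[:,:,::-1])
E
```

```text
(no output)
```

View pics/ov.png

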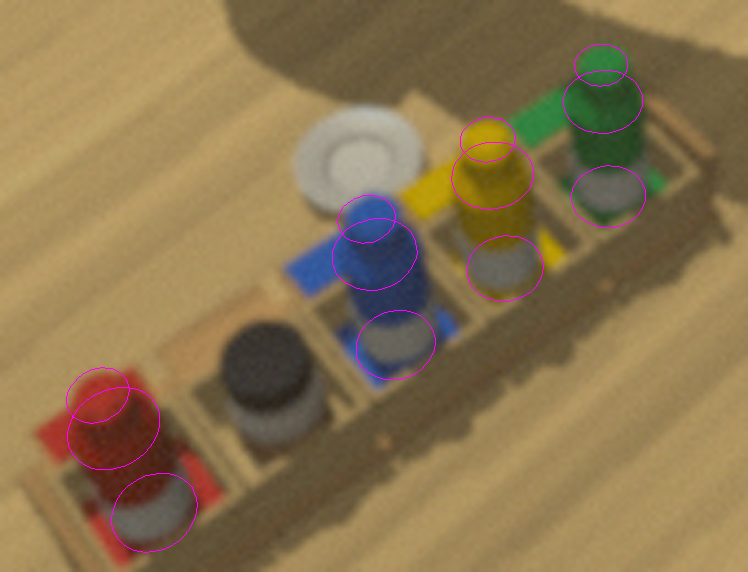

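View pics/ovt.png

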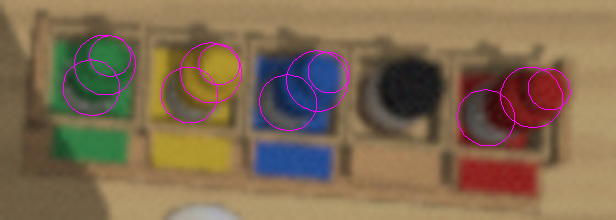

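Both overlays match all four bottles to about a pixel: upright, centred and on the floor. I'll hand the job in.

```bash
python3 -c "
from bench import r
print(r.close_job())"
```

```text
the job is handed in; nothing more can be done
None
```

I moved all four paint bottles into their own-colour bays and handed the job in at about 37 s; overlays on the final pictures show them upright and centred, and the glue bottle and filler jar were never moved.

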